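# Show the aiming pin to the bench camera through the mirror

## Robot

A 7-joint arm with a two-finger parallel gripper is mounted at the origin on the work surface. World frame = base frame: x ahead of the robot, y to its left, z up, the work surface at z = 0. Lengths are in m, angles in rad, forces in N, time in s.
With the tool pointing down it reaches from about 0.4 to 0.85 m from the base axis. Payload 6.9 kg.
Tool frame: the origin (TCP) lies midway between the tips of the shut fingers; the grasp point (between the pads) lies 19 mm behind it (arm.grip_point_offset is the z of the grasp point in the tool frame, in m); z points along the fingers, y is the direction in which the jaws open and shut (so a half turn about z gives the same grasp; the last joint's range is limited). The gripper opens to 85 mm and grips with 20 to 120 N. Pads are 22 mm wide; open, the fingers measure 114 mm over their backs; the gripper's body (76 mm by 85 mm) begins 54 mm behind the grasp point. The pads swing forward as they close: fully open they stand 13 mm farther back than shut.
Start: joints at [1.226, 0.507, -0.238, 1.5, 0.126, 1.149, -0.155], TCP at [0.272, -0.563, 0.231] pointing down, gripper open.
Joint ranges: [-3.08, 3.08], [-0.24, 2.05], [-1.43, 1.35], [0, 2.5], [-1.52, 4.66], [0.17, 1.96], [-2.89, 2.89]. Speed limits (rad/s): [2.39, 2.39, 3.14, 3.14, 3.14, 3.14, 3.14].

## Interface

Orientations are given as a 3x3 rotation matrix whose columns are the frame's x, y, z axes.
In Python, from rig import arm, eyes, job, models gives the robot as it stands.
- The arm moves only by the shell command python3 -m handwheel 'ROWS' [FORCE]. ROWS is JSON, a list of rows, each an object of numbers: "tx", "ty", "tz": the shift along the tool's x, y, z in mm; "ax", "ay", "az": the turn, a rotation vector about the tool's x, y, z in rad; "claw": the closure, from -1 (fully open) to 1 (shut). A call has 1 to 8 rows; each row shifts and turns the pose as measured when the row begins, along the tool's axes as they then stand; what a row does not reach is not made up. A row lasts 1/10 s, in which the tool goes at most 50 mm and 8.59 degrees, less where a joint would pass 70% of its speed; a pose out of reach is approached as far as the arm can. A call is refused whole if a number of a shift passes 50 or a number of a turn 0.15, either way. A call with a gripper value outside its range is refused whole. The fingers move at their own pace and stop on an object; FORCE is the grip in N (left out, the last holds). Time passes only in rows, so rows that do not move let the fingers close. It gives the time, the measured TCP pose, the force and the opening at its end, in the units of the state.
- arm.observe(): the state, without advancing time (a new reading comes with each control period).
- eyes.capture(name): name is "scene" or "top" or "wrist"; returns the picture (400x640x3 uint8, blue, green, red); there is no depth.
- eyes.camera_info(name): a dict with "K" (3x3 intrinsics, pixels), "k1" (the pictures are not rectified: a ray, as slopes to the right and down, at radius r is drawn at 1 + k1 r^2 times it, then the intrinsics apply), "R" (3x3) and "t" (3): a world point X has camera coordinates R X + t. Camera axes: x right, y down, z forward; pixel columns grow to the right and rows downward; lengths in m; the calibration is good to about 2 mm. A picture is of the moment at which its call begins: read the wrist's pose just before it. camera_info takes no time and is no camera call; for the wrist camera it gives the pose at the moment of the call.
- job.finish_job(): hands the job in, once; it reports no verdict.
Trained networks look in the newest picture that a camera, given by its name, has taken for a name from the list of things; names that differ only in an ending like _2 or _b are one class to them, and where a whole thing is asked for, a point or a joint stands for the part that bears it (a point fixed in the world has none). Each returns a list of dicts, best first, with "p" (0 to 1); they miss things now and then, are a little off and sometimes report something else, mostly with a low value. They report only what shows in the picture. A call takes as long as a camera call. They do not tell look-alikes from the thing itself.
- models.look_for(camera, name): "rect" ([left, top, right, bottom] in pixels, round what is visible of it).
- models.outline_of(camera, name): "pixels" (400x640 bool, what is visible of it) and "rect" ([left, top, right, bottom] in pixels, round what is visible of it).
The state is a dict: "clock": time; "joint_pos": joint angles; "joint_velocities": joint speeds; "joint_torque": joint torques, N m; "tool_pos": TCP position; "orientation": TCP orientation; "contact_force": force on the tool from outside, world axes, zero at the start; "ft_torque": the same for the moment, N m; "finger_gap": finger opening in m.
Only numpy, scipy, OpenCV 4.12 (cv2) and the standard library are available. Lean on these libraries where they do the work, as an engineer would, in place of code of your own. Each camera call takes 0.05 s, during which the arm holds its last target.

## Task

Stand the orange-banded pin upright, band up, fully down in the hole of the small red socket block and let go of it; then take the yellow handle on top of the sprung mirror and turn it until the pin's orange band appears, reflected in the mirror, in the middle of the bench camera's view. Finish while still holding the handle steady at that angle (the mirror swings back if released: do not let go). Leave the other two pins, the bottle and the jar where they stand.

Things in the scene. Friction and masses are not known exactly. Their poses are not given: they have to be found in the camera images.
- pin_mid (a point): The orange-banded pin: a white round plastic rod, 12 mm in diameter, 130 mm long, about 40 g, with an orange band 24 mm high whose centre is 90 mm above its foot, and an orange top end. It stands in one of the three holes of the white rack. This point is its centre, half-way up (65 mm above its foot); z runs along the pin, towards the band end. Its foot is chamfered.
- socket_mouth (a point): The red socket block, fixed, 54 x 54 mm and 50 mm high: one round hole, 14 mm wide and 40 mm deep (floor 10 mm above the bench), with a 3 mm chamfer. This point is the centre of the hole's mouth, 50 mm above the bench. A pin fully down in it has its centre 75 mm above the bench, its band 100 mm above the bench.
- rack: The white rack, fixed, 160 x 50 mm and 50 mm high, origin at the centre of its underside, x along its length. Three holes like the socket's (14 mm wide, 40 mm deep), at x = -50, 0 and 50 mm; one pin stands in each, in any order. The rack is on one side of the mirror stand and the socket on the other; which is on which side varies.
- mirror (a joint): Angle of the mirror about its upright axis (rad), positive counter-clockwise seen from above. At 0, where its spring holds it, the mirror faces the camera squarely. Range -1.15 to 1.15; the spring pulls back to 0 with 0.05 N m per rad, so it must be held.
- mirror_handle (a point): The yellow handle, an upright bar on the mirror's axis above the mirror: 12 mm thick (this point's x), 44 mm wide (its y), 48 mm high, from 142 to 190 mm above the bench. This point is its centre, 166 mm above the bench; its x points out of the mirror's reflecting face. Pinch it across its 12 mm and turn it about the upright axis. The mirror is a 64 mm square (72 mm with its black frame) just under it, from 64 to 136 mm above the bench, its reflecting face on the axis.
- pivot (a point): Point on the mirror's upright axis at the middle of the mirror, 100 mm above the bench; it belongs to the fixed stand and does not turn: its x points from the mirror to the camera's lens. The stand's aluminium base plate is 290 x 90 mm, 12 mm thick, and carries mirror and camera.
- lens (a point): Middle of the front of the lens of the bench camera, a grey box (60 x 56 x 50 mm, its top 125 mm above the bench) on the stand, 133 mm from the mirror's axis, 100 mm above the bench, looking at the mirror.
- sight (a point): The camera's line of sight after the mirror: this point lies on the mirror's axis, 100 mm above the bench, and its x points where the camera looks by way of the mirror. That direction turns twice as far as the mirror (it points at the lens when the mirror is at 0). A slim green pointer low on the stand, 100 mm long and geared 2 to 1 to the mirror, shows the same direction.
- pin_blue_mid (a point): Centre of the blue-banded, blue-topped pin (otherwise like the orange one) in the rack. Leave it there.
- pin_black_mid (a point): Centre of the black-banded, black-topped pin in the rack. Leave it there.
- bottle: White plastic bottle with a red cap, 60 mm in diameter, 110 mm high, standing outside the rack or the socket, away from the mirror; origin at the centre of its underside. Leave it alone.
- jar: Amber jar with a white lid, 64 mm in diameter, 75 mm high; origin at the centre of its underside. Leave it alone.
There are look-alikes about, which are no part of the job. Of the things that look like the part that bears socket_mouth, take the one that is farthest from the robot's base at the start.

How it is judged:
By the outcome, as a careful person would: the job done as asked, in the order asked, and still so for the second after the job is handed in, while the arm keeps its last pose, push and grip.
It also fails if it takes over 64 s, if anything falls off the work surface, if the arm or the gripper's body presses on something with over 40 N, if the wrist force passes 120 N, or if a joint passes its speed limit or range.

## Working session

There is one attempt and no reset: what is moved stays moved. The work goes in short steps, Python scripts to look and compute and a shell command to move; the robot and the scene stay as the last step left them, time stands still between calls to the robot, and variables do not carry over. Pictures are saved under pics/ and viewed, and the job is handed in when it is done.

```bash
ls; mkdir -p pics; cat > h.py <<'E'
import numpy as np,cv2
from rig import arm,eyes,job,models
def snap(c,n):
    im=eyes.capture(c); cv2.imwrite(f'pics/{n}.png',im); return im
def ray(c,u,v,info=None):
    i=info or eyes.camera_info(c); K=np.array(i['K']); k=i['k1']
    d=np.array([(u-K[0,2])/K[0,0],(v-K[1,2])/K[1,1]]); s=d.copy()
    for _ in range(30): s=d/(1+k*(s@s))
    R=np.array(i['R']);t=np.array(i['t'])
    return -R.T@t, R.T@np.array([s[0],s[1],1])
def at_z(c,u,v,z,info=None):
    o,d=ray(c,u,v,info); return o+d*(z-o[2])/d[2]
def proj(c,X,info=None):
    i=info or eyes.camera_info(c); p=np.array(i['R'])@np.array(X)+np.array(i['t']); s=p[:2]/p[2]; s=s*(1+i['k1']*(s@s)); K=np.array(i['K'])
    return np.array([K[0,0]*s[0]+K[0,2],K[1,1]*s[1]+K[1,2]])
E
python3 - <<'E'
from h import *
np.set_printoptions(precision=4,suppress=True)
for c in ['scene','top','wrist']: snap(c,c+'0'); print(c,eyes.camera_info(c))
print(arm.observe()); print(arm.grip_point_offset)
E
```

```text
pics
scene {'K': array([[440.1715,   0.    , 320.2639],
       [  0.    , 440.1715, 202.6635],
       [  0.    ,   0.    ,   1.    ]]), 'k1': -0.07893780086230164, 'R': array([[ 0.7354,  0.6775, -0.0167],
       [ 0.4202, -0.4752, -0.773 ],
       [-0.5317,  0.5614, -0.6341]]), 't': array([-0.3556, -0.1282,  1.4299])}
top {'K': array([[415.701 ,   0.    , 320.3506],
       [  0.    , 415.701 , 198.997 ],
       [  0.    ,   0.    ,   1.    ]]), 'k1': -0.06701098091527907, 'R': array([[ 0.0077, -0.9995,  0.0321],
       [-0.9908, -0.012 , -0.1348],
       [ 0.1351, -0.0307, -0.9904]]), 't': array([-0.0273,  0.489 ,  1.2721])}
wrist {'K': array([[286.8742,   0.    , 322.1809],
       [  0.    , 286.8742, 198.7246],
       [  0.    ,   0.    ,   1.    ]]), 'k1': -0.03808334614806946, 'R': array([[ 0.436 , -0.9   , -0.0004],
       [-0.8695, -0.4213,  0.2578],
       [-0.2322, -0.112 , -0.9662]]), 't': array([-0.6245, -0.0348,  0.377 ])}
{'clock': 0.15, 'joint_pos': array([ 1.2255,  0.5082, -0.2375,  1.5009,  0.1257,  1.1489, -0.1548]), 'joint_velocities': array([-0.0007, -0.0018,  0.0005, -0.005 , -0.0016, -0.0008, -0.0018]), 'joint_torque': array([ -0.0023, -62.1012,  -2.1894, -24.9839,   0.0126,   0.0092,
        -0.0001]), 'tool_pos': array([ 0.2721, -0.5623,  0.2306]), 'orientation': array([[ 0.9001,  0.4357, -0.0006],
       [ 0.4357, -0.9001,  0.0012],
       [ 0.    , -0.0013, -1.    ]]), 'contact_force': array([ 0.1338,  0.3071, -0.3732]), 'ft_torque': array([0.0073, 0.0235, 0.01  ]), 'finger_gap': 0.08543137722603016}
-0.0187
```

View pics/top0.png

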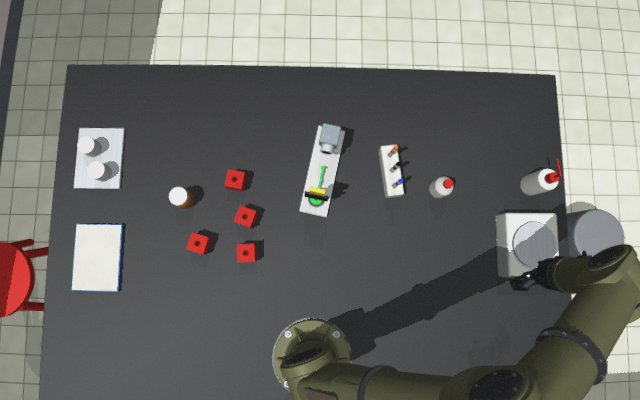

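View pics/scene0.png

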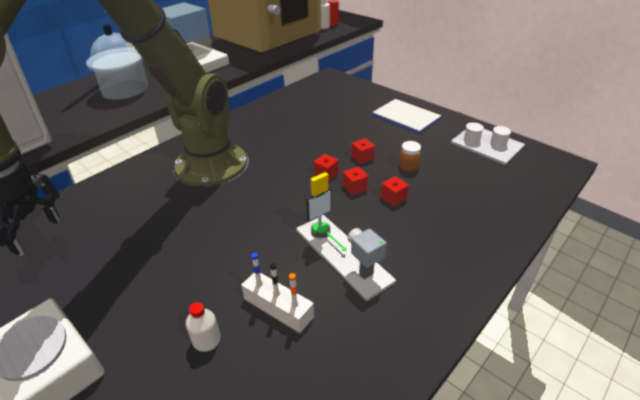

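```bash
python3 - <<'E'
from h import *
for c in ['top','scene']:
    eyes.capture(c)
    for n in ['pin_mid','socket_mouth','rack','mirror_handle','lens','pin_blue_mid','pin_black_mid','bottle','jar']:
        print(c,n,[(np.round(r['rect']).tolist(),round(r['p'],2)) for r in models.look_for(c,n)])
E
```

```text
top pin_mid []
top socket_mouth [([235.0, 205.0, 257.0, 226.0], 0.8), ([225.0, 171.0, 246.0, 190.0], 0.71), ([187.0, 229.0, 212.0, 256.0], 0.58), ([235.0, 239.0, 260.0, 264.0], 0.57)]
top rack [([382.0, 146.0, 403.0, 200.0], 0.61), ([300.0, 190.0, 328.0, 202.0], 0.36)]
top mirror_handle [([306.0, 187.0, 327.0, 201.0], 0.56)]
top lens [([299.0, 122.0, 344.0, 216.0], 0.89)]
top pin_blue_mid []
top pin_black_mid []
top bottle [([431.0, 178.0, 454.0, 197.0], 0.6)]
top jar [([172.0, 190.0, 196.0, 210.0], 0.55)]
scene pin_mid [([291.0, 272.0, 298.0, 311.0], 0.54)]
scene socket_mouth [([380.0, 177.0, 409.0, 208.0], 0.74), ([352.0, 141.0, 374.0, 162.0], 0.69), ([313.0, 156.0, 341.0, 179.0], 0.68)]
scene rack [([245.0, 275.0, 314.0, 333.0], 0.55)]
scene mirror_handle [([307.0, 172.0, 332.0, 228.0], 0.93)]
scene lens [([296.0, 175.0, 393.0, 303.0], 0.98), ([273.0, 264.0, 280.0, 296.0], 0.42), ([243.0, 276.0, 314.0, 330.0], 0.33)]
scene pin_blue_mid [([249.0, 252.0, 258.0, 286.0], 0.76), ([300.0, 172.0, 397.0, 300.0], 0.47)]
scene pin_black_mid [([273.0, 269.0, 280.0, 295.0], 0.47)]
scene bottle [([185.0, 304.0, 219.0, 350.0], 0.64)]
scene jar [([400.0, 145.0, 420.0, 170.0], 0.68)]
```

```bash
python3 - <<'E'
from h import *
np.set_printoptions(precision=4,suppress=True)
for u,v in [(235,180),(245.5,216),(199,243),(246,253)]:
    X=at_z('top',u,v,.05); print('sock',u,v,X, np.hypot(X[0],X[1]), proj('scene',X))
for n,u,v,z in [('orange',394,149,.13),('black',397,166,.13),('blue',401,182,.13),('handle',316.5,192,.19),('cam',330,133,.125),('jar',179,197,.075),('bot',448,184,.11),('rackc',391,170,.05)]:
    X=at_z('top',u,v,z); print(n,X,proj('scene',X))
a=cv2.imread('pics/top0.png')[110:270,160:460]; 
cv2.imwrite('pics/topcrop.png',cv2.resize(a,None,fx=2.6,fy=2.6,interpolation=cv2.INTER_CUBIC))
a=cv2.imread('pics/scene0.png')[130:350,180:430]; 
cv2.imwrite('pics/scenecrop.png',cv2.resize(a,None,fx=2.7,fy=2.7,interpolation=cv2.INTER_CUBIC))
E
```

```text
sock 235 180 [0.5433 0.244  0.05  ] 0.5956026905159985 [393.6904 183.4651]
sock 245.5 216 [0.4314 0.2077 0.05  ] 0.47885541343821547 [355.0148 173.8206]
sock 199 243 [0.3471 0.3471 0.05  ] 0.49085589188320977 [362.0343 144.6787]
sock 246 253 [0.3186 0.2029 0.05  ] 0.37767097760348484 [325.2605 160.2716]
orange [ 0.6291 -0.238   0.13  ] [292.1152 276.9336]
black [ 0.5775 -0.246   0.13  ] [271.7137 266.3368]
blue [ 0.5295 -0.2571  0.13  ] [252.3984 257.8613]
handle [ 0.4873 -0.0068  0.19  ] [318.1296 174.4453]
cam [ 0.6763 -0.047   0.125 ] [369.3664 239.8548]
jar [0.4845 0.4077 0.075 ] [409.4736 145.5783]
bot [ 0.5291 -0.4054  0.11  ] [195.9939 305.8365]
rackc [ 0.582  -0.2443  0.05  ] [276.9797 291.9218]
```

View pics/topcrop.png

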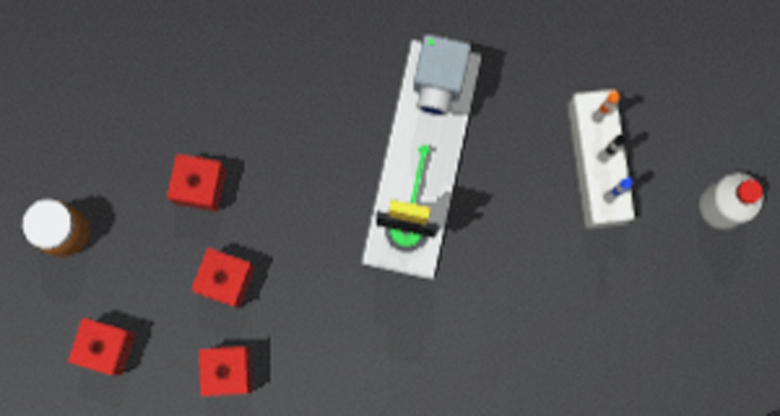

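View pics/scenecrop.png

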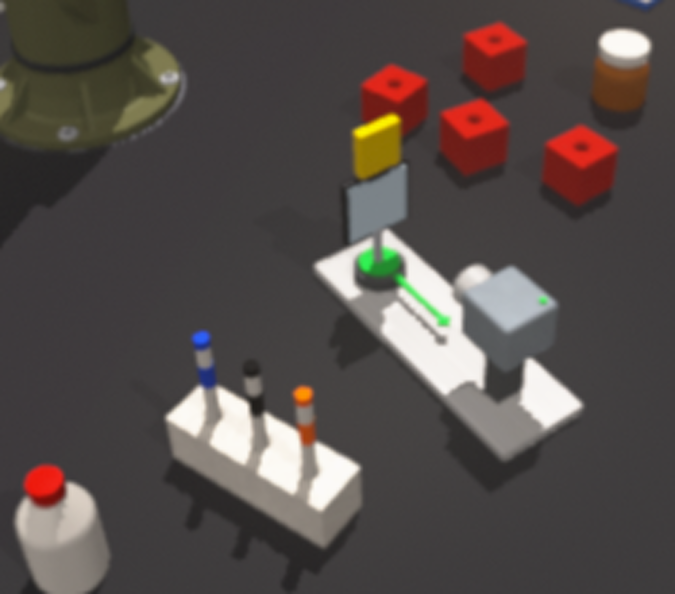

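```bash
cat >> h.py <<'E'
np.set_printoptions(precision=4,suppress=True)
def to(target,yaw=None):
    """shift in tool mm and turn about tool z (rad), keep z down; yaw=target yaw of tool x (deg)"""
    s=arm.observe(); R=np.array(s['orientation']);p=np.array(s['tool_pos'])
    y0=np.degrees(np.arctan2(R[1,0],R[0,0]))
    print('clock',s['clock'],'tcp',p,'yaw',y0,'tilt(ax,ay)',R.T@np.cross(R[:,2],[0,0,-1]),'gap',s['finger_gap'],'F',s['contact_force'],'q',s['joint_pos'])
    print('shift tool mm',R.T@(np.array(target)-p)*1000)
    if yaw is not None: print('az total',np.radians(-((yaw-y0+180)%360-180)))
def tri(obs):
    A=np.zeros((3,3));b=np.zeros(3)
    for o,d in obs:
        d=d/np.linalg.norm(d);P=np.eye(3)-np.outer(d,d);A+=P;b+=P@o
    X=np.linalg.solve(A,b); return X,[np.linalg.norm((np.eye(3)-np.outer(d,d)/(d@d))@(X-o))*1000 for o,d in obs]
def blobs(im,lo,hi,amin=4):
    m=cv2.inRange(cv2.cvtColor(im,cv2.COLOR_BGR2HSV),lo,hi)
    n,l,st,c=cv2.connectedComponentsWithStats(m); return [(c[i].round(1).tolist(),st[i].tolist()) for i in range(1,n) if st[i,4]>=amin]
E
python3 - <<'E'
from h import *
for n,u,v in [('orange',395,147.3),('black',398,164.2),('blue',402,180.7)]:
    X=at_z('top',u,v,.14); print(n,X,proj('scene',X))
for c in ['top0','scene0']:
    im=cv2.imread(f'pics/{c}.png')
    print(c,'yel',blobs(im,(22,120,80),(35,255,255)),'org',blobs(im,(5,150,120),(16,255,255)),'blue',blobs(im,(112,150,80),(128,255,255)))
i=eyes.camera_info('wrist'); print(-i['R'].T@i['t'])
print(tri([ray('top',395,147.3),ray('scene',292.5,275.5)]))
to([.62,-.24,.25],10)
E
```

```text
orange [ 0.6317 -0.239   0.14  ] [292.3935 274.5285]
black [ 0.5808 -0.2469  0.14  ] [272.0417 264.0323]
blue [ 0.5316 -0.2578  0.14  ] [252.2246 255.2226]
top0 yel [([317.0, 191.3], [310, 187, 15, 9, 98])] org [([395.7, 147.1], [394, 145, 4, 5, 13]), ([391.8, 151.6], [391, 151, 3, 2, 5]), ([179.5, 206.0], [178, 206, 4, 1, 4])] blue [([400.7, 180.1], [399, 178, 4, 5, 13])]
scene0 yel [([319.1, 183.8], [310, 172, 19, 25, 343])] org [([404.0, 155.1], [402, 153, 6, 5, 9]), ([292.0, 276.1], [289, 273, 7, 7, 39]), ([293.5, 290.5], [291, 287, 6, 8, 32])] blue [([253.9, 255.3], [251, 253, 7, 6, 35]), ([256.2, 269.3], [254, 267, 5, 6, 27])]
[ 0.3296 -0.5346  0.3736]
(array([ 0.6323, -0.2394,  0.1379]), [np.float64(0.00891547429573782), np.float64(0.008915474295493836)])
clock 1.15 tcp [ 0.2723 -0.5626  0.2313] yaw 25.826495416791094 tilt(ax,ay) [-0.0001 -0.     -0.    ] gap 0.08508671516214535 F [ 0.8313  0.036  -0.0743] q [ 1.2255  0.5075 -0.2376  1.5002  0.1257  1.1489 -0.1548]
shift tool mm [ 453.5202 -138.8462  -18.7297]
az total 0.2762244540747968
```

```bash
python3 -m handwheel '[{"tx":45,"ty":-14,"tz":-4,"az":0.03,"claw":-1},{"tx":45,"ty":-14,"tz":-4,"az":0.03},{"tx":45,"ty":-13,"tz":-4,"az":0.03},{"tx":45,"ty":-12,"tz":-4,"az":0.03},{"tx":45,"ty":-11,"tz":0,"az":0.03},{"tx":45,"ty":-10,"az":0.03},{"tx":45,"ty":-10,"az":0.03},{"tx":45,"ty":-10,"az":0.03}]'; python3 - <<'E'
from h import *
to([.632,-.239,.24],10.6)
E
```

```text
clock 1.15 tcp [ 0.2723 -0.5626  0.2313] yaw 25.826495416791094 tilt(ax,ay) [-0.0001 -0.     -0.    ] gap 0.08508671516214535 F [ 0.8313  0.036  -0.0743] q [ 1.2255  0.5075 -0.2376  1.5002  0.1257  1.1489 -0.1548]
shift tool mm [ 464.7572 -134.518    -8.7298]
az total 0.2657524785628309validation failed for argument at $[0]...
```

```bash
python3 -m handwheel '[{"tx":45,"ty":-14,"tz":-4,"ax":0,"ay":0,"az":0.03,"claw":-1},{"tx":45,"ty":-14,"tz":-4,"ax":0,"ay":0,"az":0.03,"claw":-1},{"tx":45,"ty":-13,"tz":-4,"ax":0,"ay":0,"az":0.03,"claw":-1},{"tx":45,"ty":-12,"tz":-4,"ax":0,"ay":0,"az":0.03,"claw":-1}]'; python3 - <<'E'
from h import *
to([.632,-.239,.24],10.6)
E
```

```text
clock: 1.55
tool_pos: [0.4124, -0.4474, 0.2459]
orientation: [[0.953, 0.304, -0.005], [0.304, -0.953, -0.002], [-0.006, 0.001, -1.0]]
contact_force: [0.7, -0.3, 0.5]
finger_gap: 0.0855
clock 1.55 tcp [ 0.4124 -0.4474  0.2459] yaw 17.717855821926367 tilt(ax,ay) [ 0.0007  0.0056 -0.    ] gap 0.0854634766033062 F [ 0.7434 -0.3268  0.5101] q [ 0.9237  0.4709 -0.2252  1.5215  0.1162  1.1642 -0.5857]
shift tool mm [ 272.6529 -131.6379    4.3386]
az total 0.12423001977486209
```

```bash
python3 -m handwheel '[{"tx":42,"ty":-20,"tz":0,"ax":0,"ay":0,"az":0.02,"claw":-1},{"tx":42,"ty":-20,"tz":0,"ax":0,"ay":0,"az":0.02,"claw":-1},{"tx":42,"ty":-20,"tz":0,"ax":0,"ay":0,"az":0.02,"claw":-1},{"tx":42,"ty":-20,"tz":0,"ax":0,"ay":0,"az":0.02,"claw":-1},{"tx":42,"ty":-20,"tz":0,"ax":0,"ay":0,"az":0.02,"claw":-1},{"tx":35,"ty":-15,"tz":0,"ax":0,"ay":0,"az":0.02,"claw":-1},{"tx":0,"ty":0,"tz":0,"ax":0,"ay":0,"az":0,"claw":-1},{"tx":0,"ty":0,"tz":0,"ax":0,"ay":0,"az":0,"claw":-1}]' >/dev/null; python3 - <<'E'
from h import *
to([.632,-.239,.24],10.6)
i=eyes.camera_info('wrist'); im=snap('wrist','w1')
print('org',blobs(im,(5,150,120),(16,255,255)),proj('wrist',[.632,-.239,.14],i))
E
```

```text
clock 2.35 tcp [ 0.6335 -0.2575  0.245 ] yaw 11.096157008338508 tilt(ax,ay) [-0.0001  0.0006  0.    ] gap 0.08565419917892951 F [-0.5983 -0.0186 -0.2213] q [ 0.468   0.5939 -0.219   1.3003  0.1282  1.2615 -1.1309]
shift tool mm [  2.1129 -18.461    4.9857]
az total 0.00865957340235203
org [([306.1, 179.7], [301, 177, 10, 8, 45]), ([304.6, 188.2], [298, 186, 12, 8, 32])] [300.9879 194.0552]
```

View pics/w1.png

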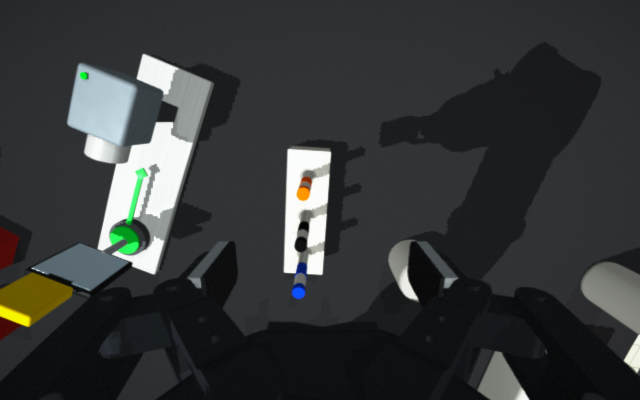

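```bash
python3 -m handwheel '[{"tx":2,"ty":-17,"tz":0,"ax":0,"ay":0,"az":0.009,"claw":-1},{"tx":0,"ty":0,"tz":30,"ax":0,"ay":0,"az":0,"claw":-1},{"tx":0,"ty":0,"tz":40,"ax":0,"ay":0,"az":0,"claw":-1},{"tx":0,"ty":0,"tz":40,"ax":0,"ay":0,"az":0,"claw":-1},{"tx":0,"ty":0,"tz":0,"ax":0,"ay":0,"az":0,"claw":-1},{"tx":0,"ty":0,"tz":0,"ax":0,"ay":0,"az":0,"claw":-1}]' >/dev/null; python3 - <<'E'
from h import *
to([.632,-.240,.096],10.6)
i=eyes.camera_info('wrist'); im=snap('wrist','w2')
print('org',blobs(im,(5,150,120),(16,255,255)),proj('wrist',[.632,-.240,.14],i))
E
```

```text
clock 3.0 tcp [ 0.6277 -0.2495  0.1363] yaw 9.915639146887845 tilt(ax,ay) [ 0.0056 -0.0024  0.    ] gap 0.08534916369647988 F [-0.2909 -0.4984  1.0999] q [ 0.4553  0.6596 -0.204   1.4858  0.1521  1.0068 -1.1856]
shift tool mm [ 5.7793 -8.8463 40.314 ]
az total -0.011944350158564604
org [([310.2, 207.6], [301, 201, 18, 16, 130]), ([306.8, 235.9], [295, 222, 23, 28, 476])] [305.0468 237.755 ]
```

View pics/w2.png

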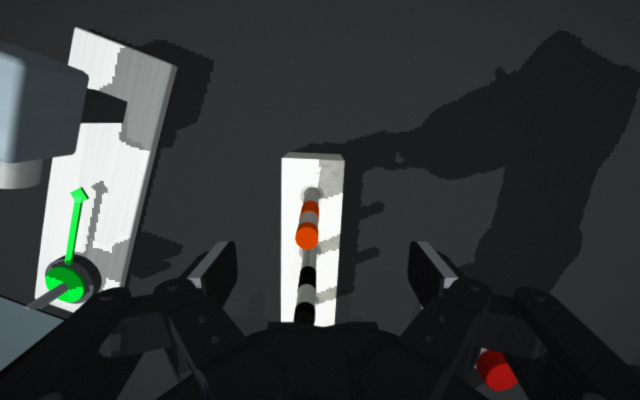

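```bash
python3 -m handwheel '[{"tx":6,"ty":-8,"tz":0,"ax":0.006,"ay":-0.002,"az":-0.012,"claw":-1},{"tx":0,"ty":0,"tz":0,"ax":0,"ay":0,"az":0,"claw":-1},{"tx":0,"ty":0,"tz":20,"ax":0,"ay":0,"az":0,"claw":-1},{"tx":0,"ty":0,"tz":15,"ax":0,"ay":0,"az":0,"claw":-1},{"tx":0,"ty":0,"tz":0,"ax":0,"ay":0,"az":0,"claw":-1},{"tx":0,"ty":0,"tz":0,"ax":0,"ay":0,"az":0,"claw":-1}]' >/dev/null; python3 - <<'E'
from h import *
to([.632,-.240,.096],10.6)
i=eyes.camera_info('wrist'); im=snap('wrist','w3')
print('org',blobs(im,(5,150,120),(16,255,255)),proj('wrist',[.632,-.240,.14],i))
E
```

```text
clock 3.65 tcp [ 0.6371 -0.2414  0.1095] yaw 10.6380339552043 tilt(ax,ay) [ 0.0057 -0.0117 -0.    ] gap 0.08545232271057779 F [ 1.0237 -0.3071  0.1474] q [ 0.4419  0.6903 -0.2048  1.5057  0.1597  0.949  -1.1939]
shift tool mm [-4.9583 -2.3945 13.4623]
az total 0.000663817745871038
org [([319.7, 239.2], [308, 229, 22, 23, 225]), ([309.6, 240.0], [309, 235, 2, 11, 11]), ([327.0, 235.5], [327, 234, 1, 4, 4]), ([317.8, 279.7], [305, 263, 27, 34, 717])] [316.649  283.3388]
```

View pics/w3.png

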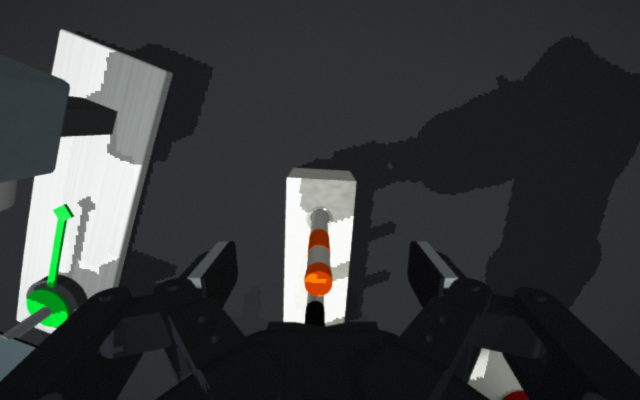

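```bash
python3 -m handwheel '[{"tx":-5,"ty":-2,"tz":0,"ax":0.006,"ay":-0.012,"az":0,"claw":-1},{"tx":0,"ty":0,"tz":12,"ax":0,"ay":0,"az":0,"claw":-1},{"tx":0,"ty":0,"tz":0,"ax":0,"ay":0,"az":0,"claw":-1},{"tx":0,"ty":0,"tz":0,"ax":0,"ay":0,"az":0,"claw":-1}]' >/dev/null; python3 - <<'E'
from h import *
to([.632,-.240,.096],10.6)
E
```

```text
clock 4.1 tcp [ 0.632  -0.2407  0.0981] yaw 10.621116942641283 tilt(ax,ay) [ 0.0004 -0.0003 -0.    ] gap 0.08550868177796114 F [-0.1557 -0.7622 -0.5735] q [ 0.4418  0.7011 -0.2027  1.5189  0.162   0.9377 -1.1957]
shift tool mm [ 0.1258 -0.6429  2.0944]
az total 0.0003685601770449659
```

```bash
python3 -m handwheel '[{"tx":0,"ty":0,"tz":0,"ax":0,"ay":0,"az":0,"claw":1},{"tx":0,"ty":0,"tz":0,"ax":0,"ay":0,"az":0,"claw":1},{"tx":0,"ty":0,"tz":0,"ax":0,"ay":0,"az":0,"claw":1},{"tx":0,"ty":0,"tz":0,"ax":0,"ay":0,"az":0,"claw":1},{"tx":0,"ty":0,"tz":0,"ax":0,"ay":0,"az":0,"claw":1},{"tx":0,"ty":0,"tz":0,"ax":0,"ay":0,"az":0,"claw":1}]' 60; python3 - <<'E'
from h import *
to([.632,-.240,.30],10.6)
snap('wrist','w4')
E
```

```text
clock: 4.7
tool_pos: [0.6322, -0.2407, 0.0984]
orientation: [[0.983, 0.184, 0.001], [0.184, -0.983, -0.0], [0.001, 0.0, -1.0]]
contact_force: [0.3, -0.5, 0.1]
finger_gap: 0.0103
clock 4.7 tcp [ 0.6322 -0.2407  0.0984] yaw 10.619207728128503 tilt(ax,ay) [ 0.0005 -0.0007  0.    ] gap 0.010280086879949888 F [ 0.3049 -0.5132  0.1411] q [ 0.4419  0.7009 -0.2028  1.5184  0.1619  0.9379 -1.1956]
shift tool mm [   0.0773   -0.6167 -201.6303]
az total 0.00033523809767012017
```

View pics/w4.png

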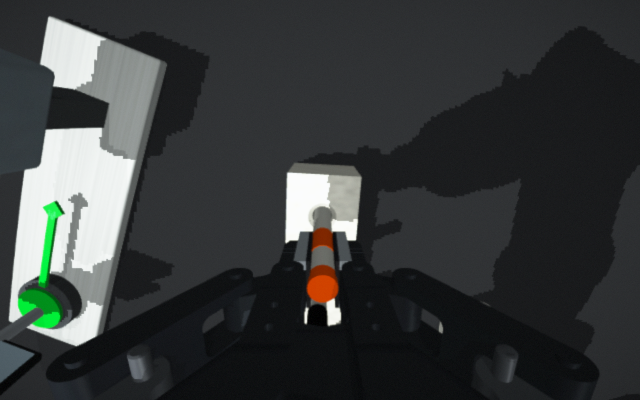

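```bash
python3 -m handwheel '[{"tx":0,"ty":0,"tz":-10,"ax":0,"ay":0,"az":0,"claw":1},{"tx":0,"ty":0,"tz":-30,"ax":0,"ay":0,"az":0,"claw":1},{"tx":0,"ty":0,"tz":-40,"ax":0,"ay":0,"az":0,"claw":1},{"tx":0,"ty":0,"tz":-45,"ax":0,"ay":0,"az":0,"claw":1},{"tx":0,"ty":0,"tz":-45,"ax":0,"ay":0,"az":0,"claw":1},{"tx":0,"ty":0,"tz":-40,"ax":0,"ay":0,"az":0,"claw":1},{"tx":0,"ty":0,"tz":-20,"ax":0,"ay":0,"az":0,"claw":1},{"tx":0,"ty":0,"tz":0,"ax":0,"ay":0,"az":0,"claw":1}]'; python3 - <<'E'
from h import *
to([.543,.244,.30],60)
snap('scene','s1');snap('wrist','w5')
E
```

```text
clock: 5.55
tool_pos: [0.6314, -0.2403, 0.3417]
orientation: [[0.983, 0.185, 0.003], [0.185, -0.983, -0.0], [0.003, 0.001, -1.0]]
contact_force: [0.5, -0.2, -0.8]
finger_gap: 0.0104
clock 5.55 tcp [ 0.6314 -0.2403  0.3417] yaw 10.65287974117653 tilt(ax,ay) [ 0.0009 -0.0033  0.    ] gap 0.010407540162491695 F [ 0.4579 -0.2291 -0.7614] q [ 0.4423  0.5384 -0.2225  1.1414  0.1134  1.4699 -1.1455]
shift tool mm [   2.5453 -492.2906   41.2401]
az total -0.8612697248940656
```

View pics/s1.png

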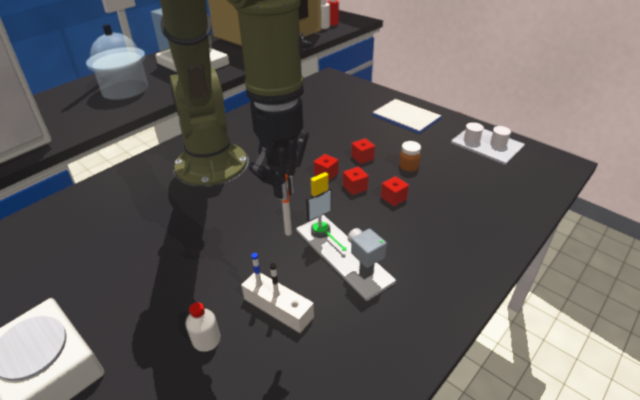

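View pics/w5.png

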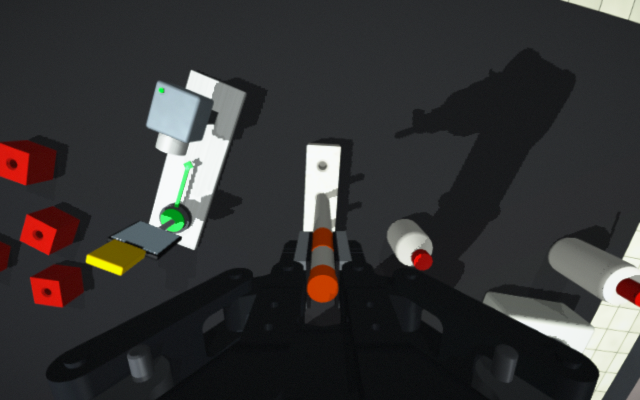

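```bash
python3 -m handwheel '[{"tx":0,"ty":-35,"tz":0,"ax":0,"ay":0,"az":0,"claw":1},{"tx":0,"ty":-45,"tz":0,"ax":0,"ay":0,"az":0,"claw":1},{"tx":0,"ty":-48,"tz":0,"ax":0,"ay":0,"az":0,"claw":1},{"tx":0,"ty":-48,"tz":0,"ax":0,"ay":0,"az":0,"claw":1},{"tx":0,"ty":-48,"tz":0,"ax":0,"ay":0,"az":0,"claw":1},{"tx":0,"ty":-48,"tz":0,"ax":0,"ay":0,"az":0,"claw":1},{"tx":0,"ty":-48,"tz":0,"ax":0,"ay":0,"az":0,"claw":1},{"tx":0,"ty":-48,"tz":0,"ax":0,"ay":0,"az":0,"claw":1}]'; python3 - <<'E'
from h import *
to([.543,.244,.30],60)
E
```

```text
clock: 6.45
tool_pos: [0.5553, 0.1231, 0.3205]
orientation: [[0.985, 0.169, -0.029], [0.169, -0.986, -0.003], [-0.029, -0.002, -1.0]]
contact_force: [0.8, 0.7, -1.2]
finger_gap: 0.0108
clock 6.45 tcp [0.5553 0.1231 0.3205] yaw 9.732281779374961 tilt(ax,ay) [-0.002   0.0295  0.    ] gap 0.01083171340914498 F [ 0.7873  0.734  -1.2102] q [-0.0601  0.3828 -0.3035  1.4662  0.1077  1.3387 -1.7718]
shift tool mm [   8.8975 -121.1922   20.5232]
az total -0.8773371904146526
```

```bash
python3 -m handwheel '[{"tx":3,"ty":-45,"tz":0,"ax":0,"ay":0.02,"az":0,"claw":1},{"tx":3,"ty":-35,"tz":0,"ax":0,"ay":0.01,"az":0,"claw":1},{"tx":0,"ty":0,"tz":0,"ax":0,"ay":0,"az":-0.12,"claw":1},{"tx":0,"ty":0,"tz":0,"ax":0,"ay":0,"az":-0.14,"claw":1},{"tx":0,"ty":0,"tz":0,"ax":0,"ay":0,"az":-0.14,"claw":1},{"tx":0,"ty":0,"tz":0,"ax":0,"ay":0,"az":-0.14,"claw":1},{"tx":0,"ty":0,"tz":0,"ax":0,"ay":0,"az":-0.14,"claw":1},{"tx":0,"ty":0,"tz":0,"ax":0,"ay":0,"az":0,"claw":1}]'; python3 - <<'E'
from h import *
to([.543,.244,.24],60)
snap('wrist','w6')
E
```

```text
clock: 7.25
tool_pos: [0.535, 0.2154, 0.3043]
orientation: [[0.625, 0.78, -0.027], [0.78, -0.625, -0.003], [-0.019, -0.019, -1.0]]
contact_force: [-0.3, 0.0, -0.0]
finger_gap: 0.0107
clock 7.25 tcp [0.535  0.2154 0.3043] yaw 51.29552218341228 tilt(ax,ay) [-0.0194  0.0192  0.    ] gap 0.010725054929310225 F [-0.2569  0.0284 -0.0048] q [-0.1046  0.4209 -0.4946  1.4781  0.1892  1.3174 -1.2903]
shift tool mm [ 28.5408 -10.3953  63.9361]
az total -0.15192179756626267
```

View pics/w6.png

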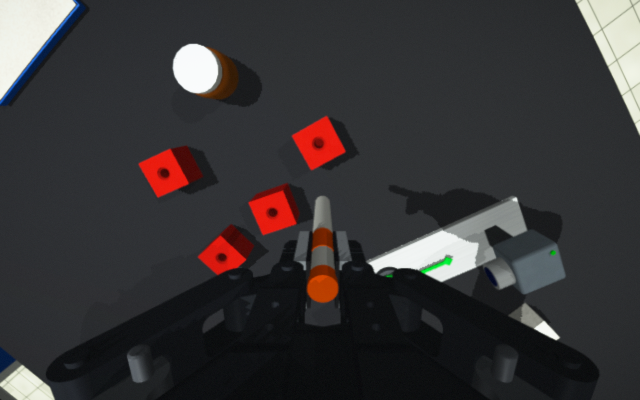

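```bash
python3 - <<'E'
from h import *
i=eyes.camera_info('wrist'); print(at_z('wrist',318,143,.05,i))
E
python3 -m handwheel '[{"tx":15,"ty":-5,"tz":20,"ax":-0.01,"ay":0.01,"az":-0.08,"claw":1},{"tx":14,"ty":-5,"tz":25,"ax":-0.01,"ay":0.01,"az":-0.08,"claw":1},{"tx":0,"ty":0,"tz":15,"ax":0,"ay":0,"az":0,"claw":1},{"tx":0,"ty":0,"tz":0,"ax":0,"ay":0,"az":0,"claw":1},{"tx":0,"ty":0,"tz":0,"ax":0,"ay":0,"az":0,"claw":1}]'; python3 - <<'E'
from h import *
to([.543,.244,.24],60)
i=eyes.camera_info('wrist');im=snap('wrist','w7');t=snap('top','t7');snap('scene','s7')
print(proj('wrist',[.543,.244,.05],i))
for c in ['wrist','top','scene']:
  a=models.look_for(c,'socket_mouth'); print(c,[(np.round(r['rect']).tolist(),round(r['p'],2)) for r in a])
E
```

```text
[0.5464 0.2468 0.05  ]
clock: 7.8
tool_pos: [0.5425, 0.2436, 0.2389]
orientation: [[0.511, 0.86, -0.003], [0.86, -0.511, -0.0], [-0.002, -0.003, -1.0]]
contact_force: [1.0, -0.3, -0.6]
finger_gap: 0.0107
clock 7.8 tcp [0.5425 0.2436 0.2389] yaw 59.287529577605945 tilt(ax,ay) [-0.0028  0.0018  0.    ] gap 0.010717664562723273 F [ 1.0036 -0.2661 -0.576 ] q [-0.1381  0.4839 -0.5157  1.5665  0.2509  1.1609 -1.2416]
shift tool mm [ 0.6085  0.166  -1.0931]
az total -0.012434954693851133
[323.2601 177.8317]
wrist [([298.0, 144.0, 351.0, 202.0], 0.95), ([112.0, 151.0, 186.0, 212.0], 0.84), ([166.0, 250.0, 229.0, 299.0], 0.71), ([231.0, 212.0, 288.0, 270.0], 0.59)]
top [([187.0, 231.0, 215.0, 257.0], 0.82), ([235.0, 250.0, 247.0, 263.0], 0.4)]
scene [([354.0, 139.0, 372.0, 162.0], 0.93), ([344.0, 167.0, 368.0, 193.0], 0.87), ([379.0, 177.0, 409.0, 208.0], 0.69), ([310.0, 153.0, 341.0, 181.0], 0.59)]
```

View pics/w7.png

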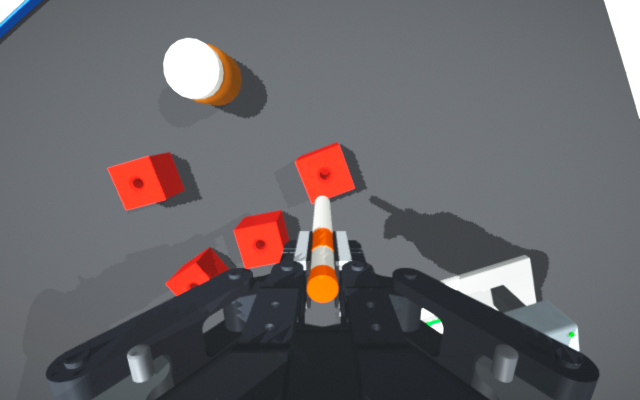

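View pics/s7.png

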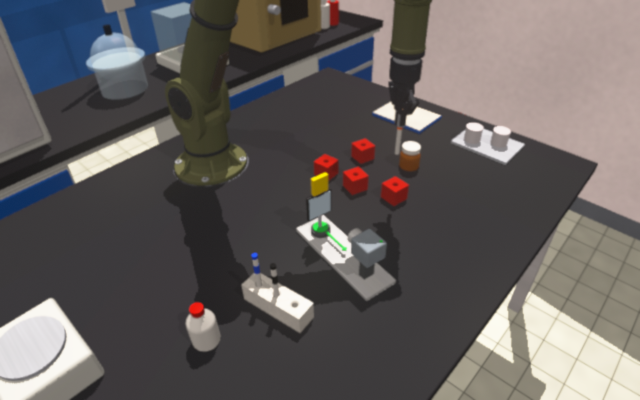

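```bash
python3 - <<'E'
from h import *
im=cv2.imread('pics/w7.png')
cv2.imwrite('pics/w7c.png',cv2.resize(im[135:215,280:370],None,fx=7,fy=7,interpolation=cv2.INTER_CUBIC))
t=cv2.imread('pics/top0.png'); s=cv2.imread('pics/scene0.png')
a=cv2.resize(t[165:195,220:252],None,fx=12,fy=12,interpolation=cv2.INTER_CUBIC);b=cv2.resize(s[172:212,375:413],None,fx=9,fy=9,interpolation=cv2.INTER_CUBIC)
b=cv2.resize(b,(a.shape[1],a.shape[0])) if 0 else b
cv2.imwrite('pics/ts.png',np.hstack([a,b])) if a.shape[0]==b.shape[0] else print(a.shape,b.shape)
for u,v in [(324,172.5),(324,173.5),(324,175)]: print(at_z('wrist',u,v,.05))
E
```

```text
[0.5479 0.2491 0.05  ]
[0.5473 0.248  0.05  ]
[0.5464 0.2465 0.05  ]
```

View pics/w7c.png

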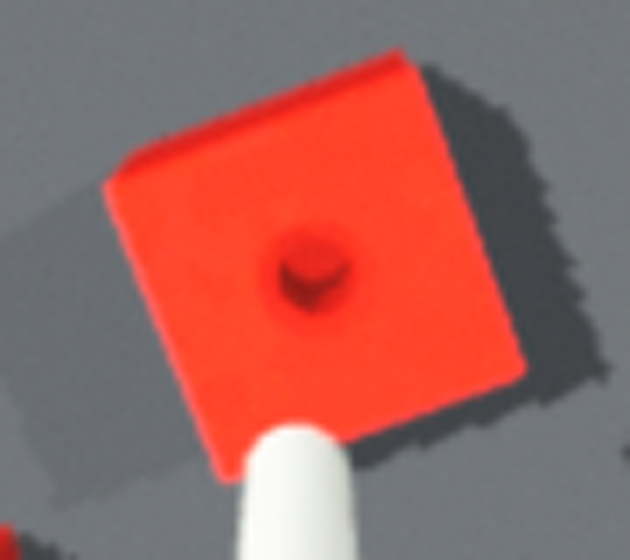

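View pics/ts.png

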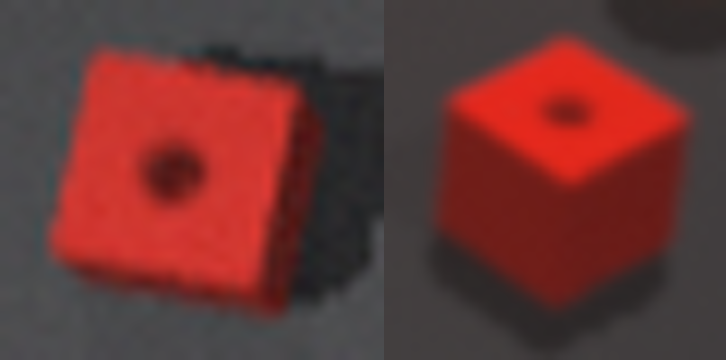

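```bash
python3 - <<'E'
from h import *
print(at_z('top',233.9,178.7,.05),at_z('scene',394.9,183.7,.05),at_z('wrist',324.1,173.4,.05))
print(tri([ray('top',233.9,178.7),ray('scene',394.9,183.7),ray('wrist',324.1,173.4)]))
s=arm.observe();R=s['orientation'];p=s['tool_pos']
for d in [0.088,-.042]: print(d, proj('wrist',p+R[:,2]*d))
im=cv2.imread('pics/w7.png')
cv2.imwrite('pics/w7d.png',cv2.resize(im[180:310,280:370],None,fx=4.5,fy=4.5,interpolation=cv2.INTER_CUBIC))
E
```

```text
[0.5474 0.2475 0.05  ] [0.5466 0.2453 0.05  ] [0.5475 0.2481 0.05  ]
(array([0.5469, 0.2474, 0.0489]), [np.float64(0.74933000468465), np.float64(1.3865478466146828), np.float64(0.6920307400545247)])
0.088 [322.9591 201.6634]
-0.042 [324.127 289.439]
```

View pics/w7d.png

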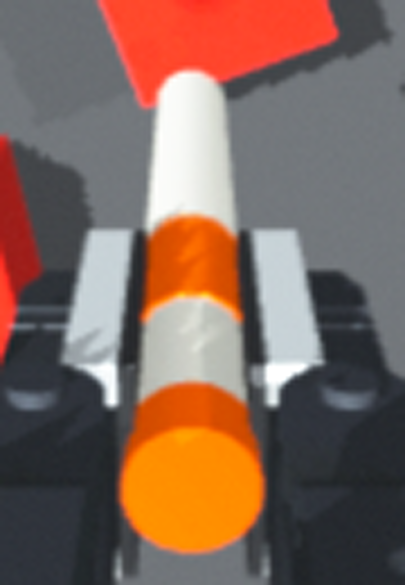

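```bash
python3 - <<'E'
from h import *
to([.5475,.2477,.155],60)
E
```

```text
clock 8.1 tcp [0.5432 0.2436 0.2399] yaw 59.38694579372975 tilt(ax,ay) [-0.0012 -0.0001  0.    ] gap 0.010563709487721024 F [-0.3303  0.0347 -0.8887] q [-0.1374  0.4827 -0.5163  1.5656  0.2513  1.1605 -1.2397]
shift tool mm [ 5.6859  1.7625 84.92  ]
az total -0.01069981439261631
```

```bash
python3 -m handwheel '[{"tx":6,"ty":2,"tz":15,"ax":-0.001,"ay":0,"az":0,"claw":1},{"tx":0,"ty":0,"tz":30,"ax":0,"ay":0,"az":0,"claw":1},{"tx":0,"ty":0,"tz":25,"ax":0,"ay":0,"az":0,"claw":1},{"tx":0,"ty":0,"tz":0,"ax":0,"ay":0,"az":0,"claw":1},{"tx":0,"ty":0,"tz":0,"ax":0,"ay":0,"az":0,"claw":1}]'>/dev/null; python3 - <<'E'
from h import *
to([.5475,.2477,.155],60)
E
```

```text
clock 8.6 tcp [0.5501 0.2491 0.1673] yaw 59.29015237411219 tilt(ax,ay) [ 0.002  -0.0037  0.    ] gap 0.010570951537537177 F [ 0.2485  0.5327 -0.599 ] q [-0.1602  0.5562 -0.4918  1.6523  0.3002  1.0046 -1.2866]
shift tool mm [-2.5759 -1.5147 12.3241]
az total -0.01238917825920736
```

```bash
python3 -m handwheel '[{"tx":-3,"ty":-2,"tz":6,"ax":0.002,"ay":-0.004,"az":0,"claw":1},{"tx":0,"ty":0,"tz":4,"ax":0,"ay":0,"az":0,"claw":1},{"tx":0,"ty":0,"tz":0,"ax":0,"ay":0,"az":0,"claw":1},{"tx":0,"ty":0,"tz":0,"ax":0,"ay":0,"az":0,"claw":1}]'>/dev/null; python3 - <<'E'
from h import *
to([.5475,.2477,.155],60)
s=arm.observe();R=s['orientation'];p=s['tool_pos'];i=eyes.camera_info('wrist')
im=snap('wrist','w8')
cv2.imwrite('pics/w8d.png',cv2.resize(im[170:310,270:380],None,fx=5,fy=4,interpolation=cv2.INTER_CUBIC))
print(proj('wrist',p+R[:,2]*.088,i),proj('wrist',[.5475,.2477,.05],i),p+R[:,2]*.088)
im=snap('scene','s8')
cv2.imwrite('pics/s8d.png',cv2.resize(im[110:220,350:440],None,fx=6,fy=5,interpolation=cv2.INTER_CUBIC))
print(proj('scene',p+R[:,2]*.088),proj('scene',[.5475,.2477,.05]))
E
```

```text
clock 9.0 tcp [0.5479 0.2483 0.1592] yaw 59.27157097611586 tilt(ax,ay) [ 0.0021 -0.0028 -0.    ] gap 0.010830356615535271 F [-0.0608 -0.2867 -0.6391] q [-0.1623  0.5614 -0.4886  1.6682  0.3054  0.985  -1.2932]
shift tool mm [-0.7692 -0.0142  4.1631]
az total -0.012713484833866522
[322.9704 201.6949] [322.6227 196.5517] [0.5482 0.2485 0.0712]
[396.6949 177.395 ] [395.6569 183.4535]
```

View pics/w8d.png

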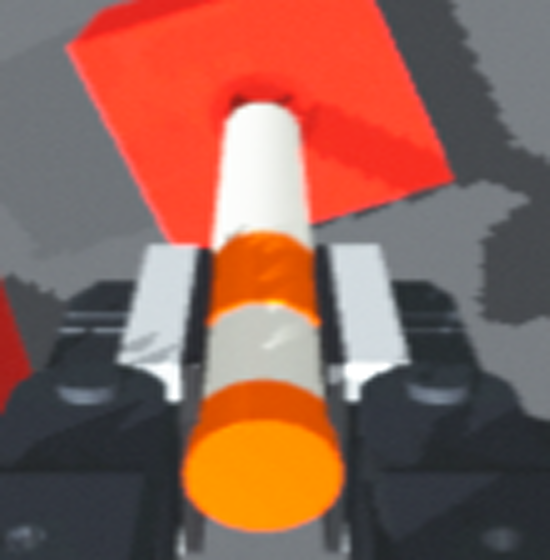

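View pics/s8d.png

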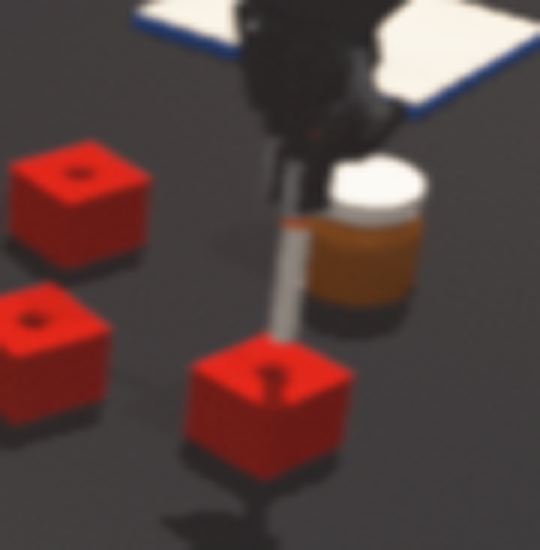

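```bash
python3 -m handwheel '[{"tx":-1,"ty":0,"tz":8,"ax":0.002,"ay":-0.003,"az":0,"claw":1},{"tx":0,"ty":0,"tz":8,"ax":0,"ay":0,"az":0,"claw":1},{"tx":0,"ty":0,"tz":0,"ax":0,"ay":0,"az":0,"claw":1},{"tx":0,"ty":0,"tz":0,"ax":0,"ay":0,"az":0,"claw":1}]'>/dev/null; python3 - <<'E'
from h import *
to([.5475,.2477,.141],60)
s=arm.observe();R=s['orientation'];p=s['tool_pos'];i=eyes.camera_info('wrist')
im=snap('wrist','w9')
cv2.imwrite('pics/w9d.png',cv2.resize(im[150:250,270:380],None,fx=6,fy=6,interpolation=cv2.INTER_CUBIC))
print(proj('wrist',p+R[:,2]*.088,i),proj('wrist',[.5475,.2477,.05],i),p+R[:,2]*.088)
E
```

```text
clock 9.5 tcp [0.5475 0.2474 0.142 ] yaw 59.25785133813557 tilt(ax,ay) [ 0.0003  0.0001 -0.    ] gap 0.010419777964504159 F [-0.0737 -0.4193 -0.2571] q [-0.1665  0.5798 -0.4812  1.6878  0.3169  0.9521 -1.3028]
shift tool mm [ 0.2747 -0.1703  0.9605]
az total -0.012952937688804447
[322.9278 201.6558] [322.6789 200.073 ] [0.5475 0.2474 0.054 ]
```

View pics/w9d.png

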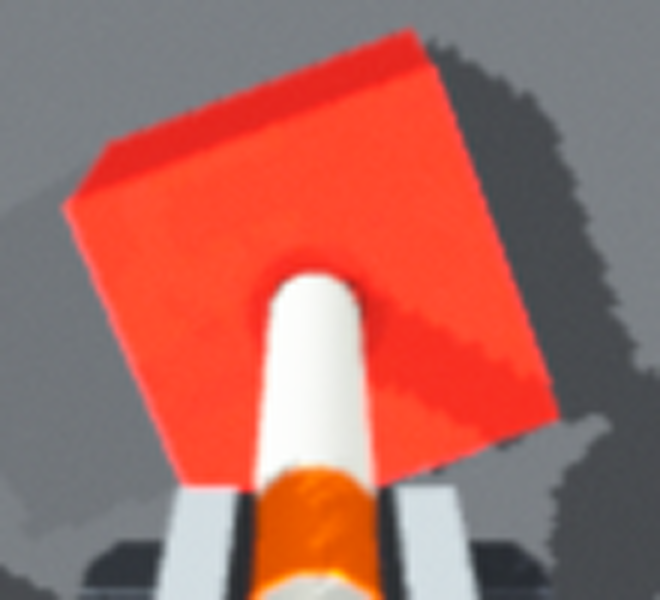

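```bash
python3 -m handwheel '[{"tx":0,"ty":0,"tz":8,"ax":0,"ay":0,"az":0,"claw":1},{"tx":0,"ty":0,"tz":8,"ax":0,"ay":0,"az":0,"claw":1},{"tx":0,"ty":0,"tz":0,"ax":0,"ay":0,"az":0,"claw":1}]' 60;  python3 - <<'E'
from h import *
to([.5475,.2474,.098],60)
E
```

```text
clock: 9.85
tool_pos: [0.5472, 0.2468, 0.1246]
orientation: [[0.511, 0.859, -0.0], [0.859, -0.511, -0.001], [-0.001, 0.0, -1.0]]
contact_force: [0.7, -0.3, -0.7]
finger_gap: 0.0107
clock 9.85 tcp [0.5472 0.2468 0.1246] yaw 59.2411559384827 tilt(ax,ay) [0.0003 0.0012 0.    ] gap 0.010671022176463717 F [ 0.6832 -0.348  -0.7122] q [-0.172   0.5982 -0.4724  1.7081  0.33    0.9161 -1.3143]
shift tool mm [ 0.7082 -0.1115 26.6145]
az total -0.01324432738268318
```

No contact force; in the hole. Continuing down.

```bash
python3 -m handwheel '[{"tx":0.6,"ty":0,"tz":8,"ax":0,"ay":0,"az":0,"claw":1},{"tx":0,"ty":0,"tz":8,"ax":0,"ay":0,"az":0,"claw":1},{"tx":0,"ty":0,"tz":6,"ax":0,"ay":0,"az":0,"claw":1},{"tx":0,"ty":0,"tz":0,"ax":0,"ay":0,"az":0,"claw":1}]' 60;  python3 - <<'E'
from h import *
to([.5475,.2474,.098],60)
E
```

```text
clock: 10.25
tool_pos: [0.5472, 0.247, 0.1]
orientation: [[0.511, 0.859, -0.001], [0.859, -0.511, -0.002], [-0.002, -0.0, -1.0]]
contact_force: [-0.2, 0.1, -0.5]
finger_gap: 0.0106
clock 10.25 tcp [0.5472 0.247  0.1   ] yaw 59.238193357233754 tilt(ax,ay) [-0.0003  0.0023  0.    ] gap 0.010591864686372531 F [-0.2276  0.0626 -0.5298] q [-0.1815  0.6267 -0.4593  1.7325  0.3491  0.8666 -1.3315]
shift tool mm [0.5275 0.0509 2.0248]
az total -0.013296034179835476
```

```bash
python3 -m handwheel '[{"tx":0,"ty":0,"tz":2,"ax":0,"ay":0,"az":0,"claw":1},{"tx":0,"ty":0,"tz":1,"ax":0,"ay":0,"az":0,"claw":1},{"tx":0,"ty":0,"tz":0,"ax":0,"ay":0,"az":0,"claw":1}]' 60; python3 -m handwheel '[{"tx":0,"ty":0,"tz":0,"ax":0,"ay":0,"az":0,"claw":-1},{"tx":0,"ty":0,"tz":0,"ax":0,"ay":0,"az":0,"claw":-1},{"tx":0,"ty":0,"tz":0,"ax":0,"ay":0,"az":0,"claw":-1},{"tx":0,"ty":0,"tz":0,"ax":0,"ay":0,"az":0,"claw":-1},{"tx":0,"ty":0,"tz":0,"ax":0,"ay":0,"az":0,"claw":-1}]'; python3 - <<'E'
from h import *
i=eyes.camera_info('wrist');im=snap('wrist','w10'); print(proj('wrist',[.5472,.247,.14],i))
to([.5475,.2474,.24],78)
E
```

```text
clock: 10.55
tool_pos: [0.5477, 0.2472, 0.0985]
orientation: [[0.512, 0.859, 0.0], [0.859, -0.512, -0.002], [-0.001, 0.001, -1.0]]
contact_force: [-1.5, -2.0, -0.6]
finger_gap: 0.0104
clock: 11.05
tool_pos: [0.5486, 0.2484, 0.0991]
orientation: [[0.511, 0.859, 0.002], [0.859, -0.511, 0.0], [0.002, 0.002, -1.0]]
contact_force: [0.6, -1.0, 0.4]
finger_gap: 0.0815
[323.0511 292.0991]
clock 11.1 tcp [0.5486 0.2484 0.0991] yaw 59.25059150698277 tilt(ax,ay) [ 0.0019 -0.0017  0.    ] gap 0.08513302495574748 F [-0.2218 -0.2065 -0.4801] q [-0.1831  0.6281 -0.4584  1.7327  0.3513  0.8605 -1.3336]
shift tool mm [  -1.2312   -0.1693 -140.9221]
az total -0.3272389110045389
```

View pics/w10.png

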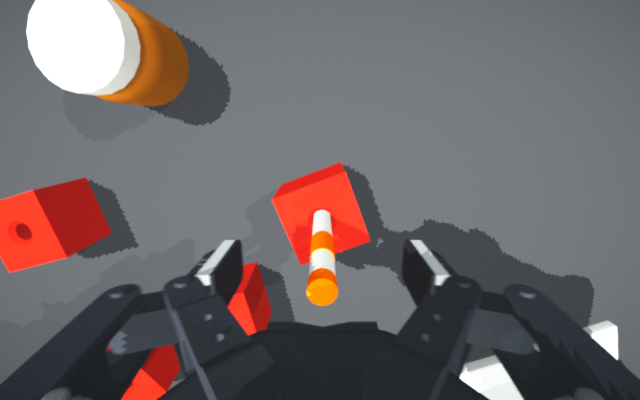

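```bash
python3 -m handwheel '[{"tx":0,"ty":0,"tz":-15,"ax":0,"ay":0,"az":0,"claw":-1},{"tx":0,"ty":0,"tz":-35,"ax":0,"ay":0,"az":0,"claw":-1},{"tx":0,"ty":0,"tz":-45,"ax":0,"ay":0,"az":0,"claw":-1},{"tx":0,"ty":0,"tz":-40,"ax":0,"ay":0,"az":-0.05,"claw":-1},{"tx":0,"ty":0,"tz":-20,"ax":0,"ay":0,"az":-0.1,"claw":-1},{"tx":0,"ty":0,"tz":0,"ax":0,"ay":0,"az":-0.1,"claw":-1},{"tx":0,"ty":0,"tz":0,"ax":0,"ay":0,"az":0,"claw":-1}]'; python3 - <<'E'
from h import *
to([.487,-.02,.26],78)
E
```

```text
clock: 11.8
tool_pos: [0.5476, 0.2485, 0.2595]
orientation: [[0.274, 0.962, 0.0], [0.962, -0.274, 0.0], [0.0, 0.0, -1.0]]
contact_force: [-0.3, -0.5, -0.2]
finger_gap: 0.0852
clock 11.8 tcp [0.5476 0.2485 0.2595] yaw 74.09345830357248 tilt(ax,ay) [ 0.0003 -0.0002 -0.    ] gap 0.08516992656652463 F [-0.2836 -0.504  -0.2351] q [-0.1035  0.4883 -0.5887  1.5173  0.2811  1.221  -1.0124]
shift tool mm [-274.8199   15.3242   -0.5268]
az total -0.0681820149691051
```

```bash
python3 -m handwheel '[{"tx":-35,"ty":2,"tz":0,"ax":0,"ay":0,"az":-0.01,"claw":-1},{"tx":-45,"ty":3,"tz":0,"ax":0,"ay":0,"az":-0.01,"claw":-1},{"tx":-45,"ty":3,"tz":0,"ax":0,"ay":0,"az":-0.01,"claw":-1},{"tx":-45,"ty":3,"tz":0,"ax":0,"ay":0,"az":-0.01,"claw":-1},{"tx":-45,"ty":3,"tz":0,"ax":0,"ay":0,"az":-0.01,"claw":-1},{"tx":-35,"ty":0,"tz":0,"ax":0,"ay":0,"az":-0.01,"claw":-1},{"tx":0,"ty":0,"tz":0,"ax":0,"ay":0,"az":0,"claw":-1},{"tx":0,"ty":0,"tz":0,"ax":0,"ay":0,"az":0,"claw":-1}]'>/dev/null; python3 - <<'E'
from h import *
to([.487,-.007,.26],78)
i=eyes.camera_info('wrist');im=snap('wrist','w11'); print(proj('wrist',[.487,-.007,.19],i),i)
print(blobs(im,(22,120,80),(35,255,255)))
E
```

```text
clock 12.6 tcp [ 0.4927 -0.0048  0.2539] yaw 76.32353549287959 tilt(ax,ay) [-0.0076 -0.0011 -0.    ] gap 0.08526931415211327 F [ 0.0769  0.7576 -0.5905] q [ 0.3982  0.3188 -0.5913  1.7916  0.193   1.0968 -0.4983]
shift tool mm [-3.4406 -5.0727 -6.0859]
az total -0.02925982544207515
[317.4032 215.0099] {'K': array([[286.8742,   0.    , 322.1809],
       [  0.    , 286.8742, 198.7246],
       [  0.    ,   0.    ,   1.    ]]), 'k1': -0.03808334614806946, 'R': array([[ 0.9717, -0.2361, -0.0067],
       [-0.2265, -0.9394,  0.2575],
       [-0.0671, -0.2487, -0.9663]]), 't': array([-0.4772,  0.0671,  0.4313])}
[([324.8, 210.0], [316, 176, 19, 67, 1074])]
```

View pics/w11.png

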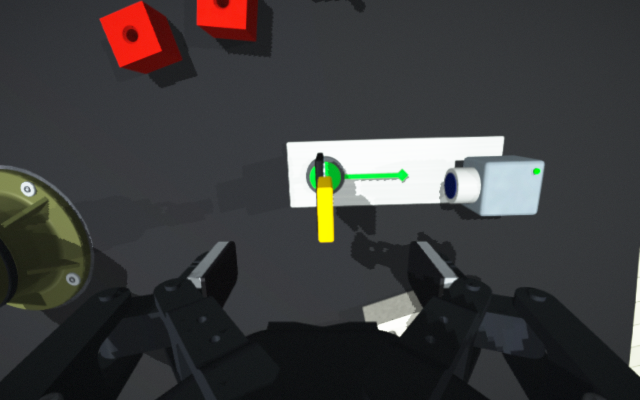

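```bash
python3 - <<'E'
from h import *
im=cv2.imread('pics/w11.png')
cv2.imwrite('pics/w11a.png',cv2.resize(im[140:255,290:360],None,fx=5,fy=5,interpolation=cv2.INTER_CUBIC))
cv2.imwrite('pics/w11b.png',cv2.resize(im[125:220,275:555],None,fx=2.8,fy=2.8,interpolation=cv2.INTER_CUBIC))
E
```

```text
(no output)
```

View pics/w11a.png

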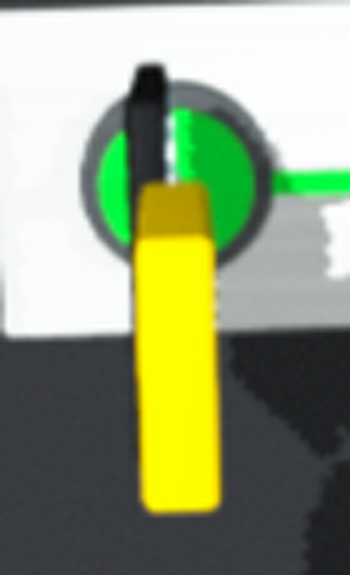

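View pics/w11b.png

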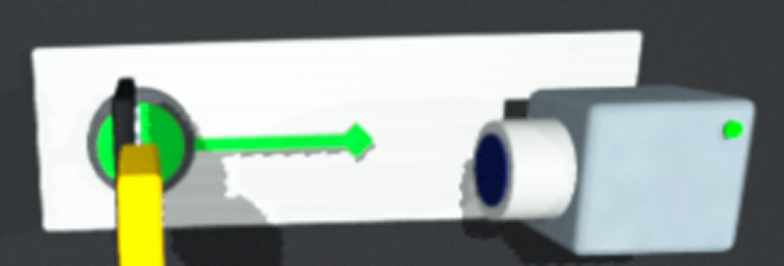

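```bash
python3 - <<'E'
from h import *
# info at capture: arm may have settled little; use current
i=eyes.camera_info('wrist')
H=at_z('wrist',325.1,214.5,.19,i); print('handle',H)
c=[at_z('wrist',290+u/5-.4,140+v/5-.4,.19,i) for u,v in [(135,238),(213,236),(218,512),(143,512)]]
d=(c[0]+c[1]-c[2]-c[3]); print('handle y dir',np.degrees(np.arctan2(d[1],d[0])), np.linalg.norm(d)/2)
a,b,e=[at_z('wrist',u,v,.012,i) for u,v in [(286.8,142.9),(504.3,136.4),(291.1,207.1)]]
print(a,b,e,np.linalg.norm(b-a),np.linalg.norm(e-a),np.degrees(np.arctan2(*(b-a)[1::-1])),np.degrees(np.arctan2(*(a-e)[1::-1])))
# top-view plate corners & yellow
print('green ctr',at_z('wrist',325,176.4,.03,i))
for z in (.02,.03,.04): 
  q=at_z('wrist',275+372/2.8,125+140/2.8,z,i); o=at_z('wrist',325,176.0,z,i); print(z,q,np.linalg.norm(q-o),np.degrees(np.arctan2(*(q-o)[1::-1])))
im=cv2.imread('pics/top0.png')
cv2.imwrite('pics/t0m.png',cv2.resize(im[115:222,290:355],None,fx=5,fy=5,interpolation=cv2.INTER_CUBIC))
print(proj('top',H),proj('scene',H))
to([H[0],H[1],.24],77)
E
```

```text
handle [ 0.4927 -0.0081  0.19  ]
handle y dir 77.81431644145286 0.04368286597151449
[0.4536 0.0436 0.012 ] [ 0.7361 -0.0148  0.012 ] [ 0.4359 -0.0432  0.012 ] 0.2884911440768245 0.08852012367809167 -11.685119818663715 78.49251209957983
green ctr [ 0.4929 -0.0087  0.03  ]
0.02 [ 0.6001 -0.0344  0.02  ] 0.11019614631765316 -12.796388100068345
0.03 [ 0.5976 -0.0319  0.03  ] 0.1072663482981702 -12.796388100068345
0.04 [ 0.5952 -0.0295  0.04  ] 0.1043365502786873 -12.796388100068345
[316.982  190.0572] [319.4478 175.5718]
clock 12.65 tcp [ 0.4927 -0.005   0.2537] yaw 76.35739390460779 tilt(ax,ay) [-0.0079 -0.0005 -0.    ] gap 0.08498954557853504 F [-0.8707 -1.2844  0.3804] q [ 0.3976  0.3191 -0.5908  1.7915  0.1936  1.0972 -0.4981]
shift tool mm [-3.0198  0.8788 13.7291]
az total -0.011215592157978833
```

View pics/t0m.png

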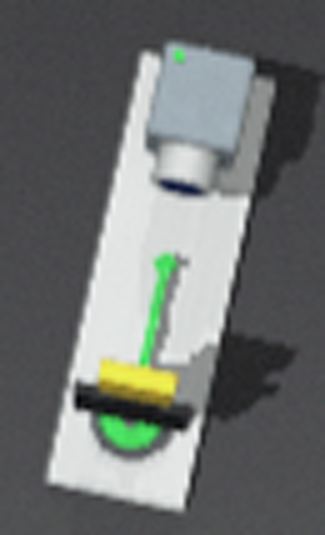

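```bash
python3 -m handwheel '[{"tx":-3,"ty":1,"tz":12,"ax":-0.008,"ay":0,"az":-0.032,"claw":-1},{"tx":0,"ty":0,"tz":25,"ax":0,"ay":0,"az":0,"claw":-1},{"tx":0,"ty":0,"tz":25,"ax":0,"ay":0,"az":0,"claw":-1},{"tx":0,"ty":0,"tz":0,"ax":0,"ay":0,"az":0,"claw":-1},{"tx":0,"ty":0,"tz":0,"ax":0,"ay":0,"az":0,"claw":-1}]'>/dev/null; python3 - <<'E'
from h import *
to([.4927,-.0081,.151],78.2)
i=eyes.camera_info('wrist');im=snap('wrist','w12'); print(proj('wrist',[.4927,-.0081,.19],i))
E
```

```text
clock 13.15 tcp [ 0.4949 -0.0001  0.1907] yaw 78.54821411532622 tilt(ax,ay) [ 0.002  -0.0048 -0.    ] gap 0.0853616730649494 F [ 0.2334 -0.1673  0.1962] q [ 0.3695  0.3829 -0.579   1.8955  0.2526  0.9327 -0.5273]
shift tool mm [-8.4709 -0.6531 39.6871]
az total 0.006077482814361697
[323.0147 259.4859]
```

View pics/w12.png

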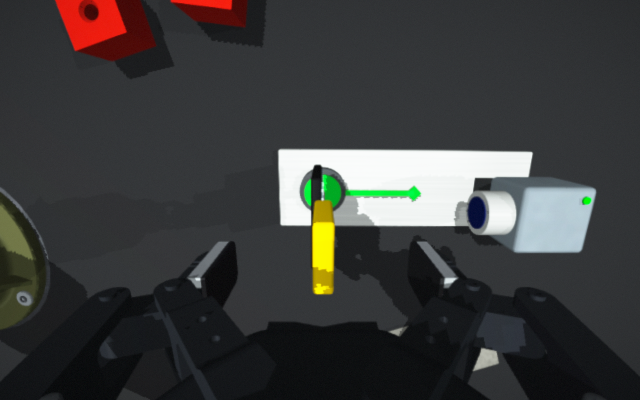

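```bash
python3 -m handwheel '[{"tx":-9,"ty":-1,"tz":0,"ax":0.002,"ay":-0.005,"az":0.006,"claw":-1},{"tx":0,"ty":0,"tz":15,"ax":0,"ay":0,"az":0,"claw":-1},{"tx":0,"ty":0,"tz":15,"ax":0,"ay":0,"az":0,"claw":-1},{"tx":0,"ty":0,"tz":0,"ax":0,"ay":0,"az":0,"claw":-1}]'>/dev/null; python3 - <<'E'
from h import *
to([.4927,-.0081,.151],78.2)
E
```

```text
clock 13.6 tcp [ 0.4944 -0.0096  0.1643] yaw 78.12785847916646 tilt(ax,ay) [0.0069 0.0006 0.    ] gap 0.08529768336751635 F [-0.6388  0.1144  0.5526] q [ 0.3653  0.4111 -0.5586  1.9371  0.2861  0.8645 -0.5495]
shift tool mm [ 1.075  -2.1036 13.273 ]
az total -0.0012591070659416065
```

```bash
python3 -m handwheel '[{"tx":1,"ty":-2,"tz":6,"ax":0.007,"ay":0,"az":0,"claw":-1},{"tx":0,"ty":0,"tz":6,"ax":0,"ay":0,"az":0,"claw":-1},{"tx":0,"ty":0,"tz":0,"ax":0,"ay":0,"az":0,"claw":-1},{"tx":0,"ty":0,"tz":0,"ax":0,"ay":0,"az":0,"claw":-1}]'>/dev/null; python3 - <<'E'
from h import *
to([.4927,-.0081,.151],78.2)
i=eyes.camera_info('wrist');im=snap('wrist','w13'); print(proj('wrist',[.4927,-.0081,.19],i))
E
```

```text
clock 14.0 tcp [ 0.494  -0.0087  0.1541] yaw 78.04789197419527 tilt(ax,ay) [ 0.0031  0.0006 -0.    ] gap 0.0852531113615892 F [ 0.4875 -0.8188  0.6117] q [ 0.3575  0.4252 -0.5525  1.9487  0.296   0.8444 -0.562 ]
shift tool mm [ 0.3054 -1.3929  3.1323]
az total -0.002654785869001393
[321.7206 281.3297]
```

View pics/w13.png

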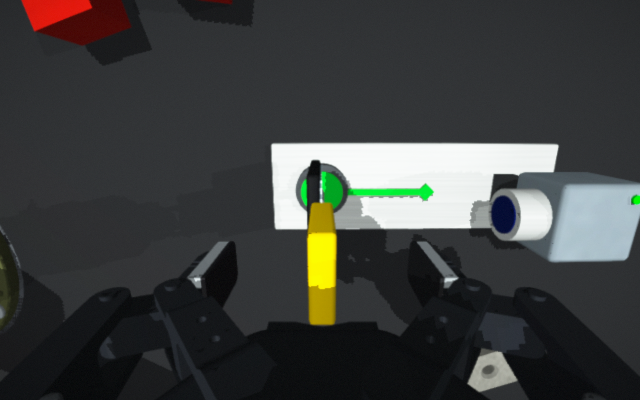

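```bash
python3 -m handwheel '[{"tx":0,"ty":-0.7,"tz":2,"ax":0.003,"ay":0,"az":0,"claw":-0.3},{"tx":0,"ty":0,"tz":0,"ax":0,"ay":0,"az":0,"claw":1},{"tx":0,"ty":0,"tz":0,"ax":0,"ay":0,"az":0,"claw":1},{"tx":0,"ty":0,"tz":0,"ax":0,"ay":0,"az":0,"claw":1},{"tx":0,"ty":0,"tz":0,"ax":0,"ay":0,"az":0,"claw":1},{"tx":0,"ty":0,"tz":0,"ax":0,"ay":0,"az":0,"claw":1}]' 60; python3 - <<'E'
from h import *
to([.4927,-.0081,.151],123)
print(arm.observe()['ft_torque'])
E
```

```text
clock: 14.65
tool_pos: [0.4937, -0.0085, 0.1527]
orientation: [[0.207, 0.978, 0.001], [0.978, -0.207, -0.001], [-0.0, 0.001, -1.0]]
contact_force: [0.8, -0.2, 0.6]
finger_gap: 0.0114
clock 14.65 tcp [ 0.4937 -0.0085  0.1527] yaw 78.0477553668514 tilt(ax,ay) [ 0.0011  0.0004 -0.    ] gap 0.011431940790460187 F [ 0.7962 -0.1723  0.5689] q [ 0.3567  0.4277 -0.5519  1.9495  0.2967  0.8431 -0.563 ]
shift tool mm [ 0.199  -1.1126  1.661 ]
az total -0.7845646750103937
[-0.0438 -0.0244 -0.014 ]
```

```bash
python3 -m handwheel '[{"tx":0,"ty":0,"tz":0,"ax":0,"ay":0,"az":-0.06,"claw":1},{"tx":0,"ty":0,"tz":0,"ax":0,"ay":0,"az":-0.08,"claw":1},{"tx":0,"ty":0,"tz":0,"ax":0,"ay":0,"az":-0.08,"claw":1},{"tx":0,"ty":0,"tz":0,"ax":0,"ay":0,"az":-0.08,"claw":1},{"tx":0,"ty":0,"tz":0,"ax":0,"ay":0,"az":0,"claw":1}]' 60; python3 - <<'E'
from h import *
to([.4937,-.0085,.1527],123)
print(arm.observe()['ft_torque'])
E
```

```text
clock: 15.15
tool_pos: [0.4939, -0.0085, 0.1527]
orientation: [[-0.102, 0.995, 0.001], [0.995, 0.102, -0.001], [-0.001, 0.001, -1.0]]
contact_force: [0.5, 0.6, 1.0]
finger_gap: 0.0112
clock 15.15 tcp [ 0.4939 -0.0085  0.1527] yaw 95.84007194924179 tilt(ax,ay) [0.0011 0.0008 0.    ] gap 0.011229959152139112 F [0.4666 0.6146 1.0445] q [ 0.4143  0.4429 -0.6388  1.9487  0.3456  0.8583 -0.3057]
shift tool mm [ 0.0329 -0.1518 -0.0476]
az total -0.4740301690904961
[ 0.0863  0.064  -0.0183]
```

Turning smoothly with low forces.

```bash
python3 -m handwheel '[{"tx":0,"ty":0,"tz":0,"ax":0,"ay":0,"az":-0.08,"claw":1},{"tx":0,"ty":0,"tz":0,"ax":0,"ay":0,"az":-0.08,"claw":1},{"tx":0,"ty":0,"tz":0,"ax":0,"ay":0,"az":-0.08,"claw":1},{"tx":0,"ty":0,"tz":0,"ax":0,"ay":0,"az":-0.08,"claw":1},{"tx":0,"ty":0,"tz":0,"ax":0,"ay":0,"az":-0.08,"claw":1},{"tx":0,"ty":0,"tz":0,"ax":0,"ay":0,"az":-0.05,"claw":1},{"tx":0,"ty":0,"tz":0,"ax":0,"ay":0,"az":0,"claw":1},{"tx":0,"ty":0,"tz":0,"ax":0,"ay":0,"az":0,"claw":1}]' 60; python3 - <<'E'
from h import *
to([.4937,-.0085,.1527],123.05)
print(arm.observe()['ft_torque'])
i=eyes.camera_info('wrist');snap('wrist','w14');snap('top','t14');snap('scene','s14')
E
```

```text
clock: 15.95
tool_pos: [0.494, -0.0085, 0.1527]
orientation: [[-0.521, 0.853, 0.001], [0.853, 0.521, -0.0], [-0.001, 0.001, -1.0]]
contact_force: [-0.1, -0.4, -0.3]
finger_gap: 0.0112
clock 15.95 tcp [ 0.494  -0.0085  0.1527] yaw 121.41721065742492 tilt(ax,ay) [ 0.001   0.0007 -0.    ] gap 0.011192112265437749 F [-0.1066 -0.3944 -0.2528] q [ 0.4947  0.4703 -0.7649  1.9476  0.4177  0.8856  0.0619]
shift tool mm [ 0.0985 -0.2348 -0.0497]
az total -0.028497550019408777
[ 0.0433  0.0723 -0.0162]
```

View pics/w14.png

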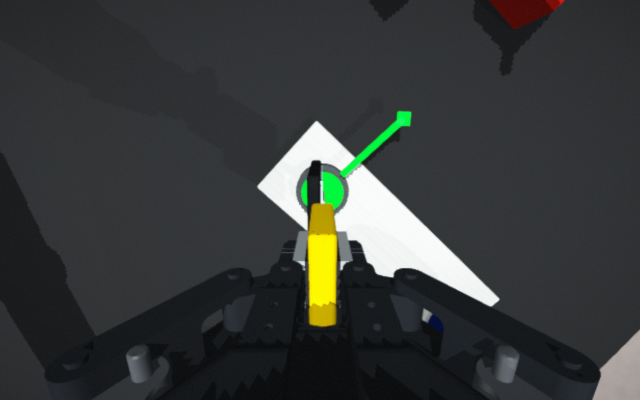

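View pics/s14.png

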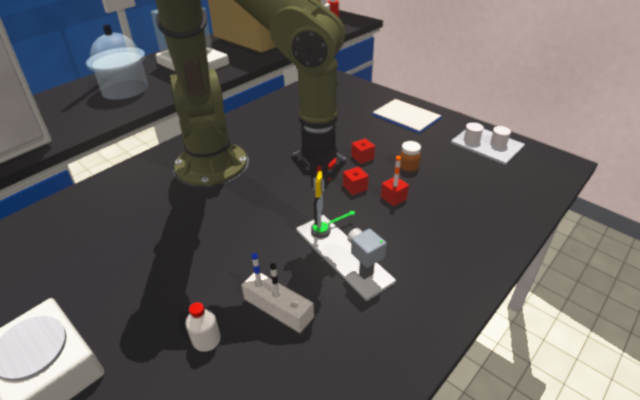

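View pics/t14.png

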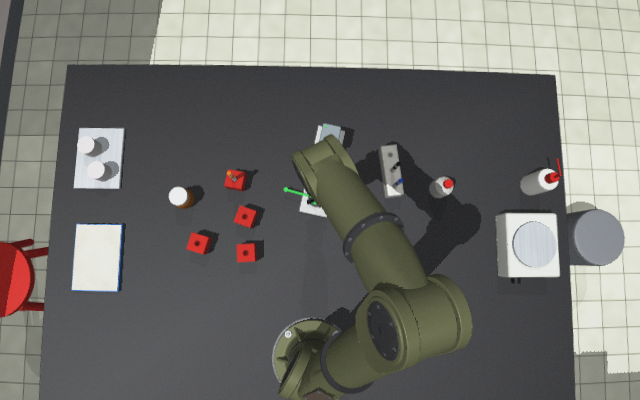

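```bash
cat > ptr.py <<'E'
from h import *
def pointer(im,i,z=.03,box=None):
    m=cv2.inRange(cv2.cvtColor(im,cv2.COLOR_BGR2HSV),(50,150,80),(75,255,255))
    n,l,st,c=cv2.connectedComponentsWithStats(m)
    k=[j for j in range(1,n) if st[j,4]>80]
    ys,xs=np.where(np.isin(l,k))
    P=np.array([at_z('wrist',x,y,z,i)[:2] for x,y in zip(xs,ys)])
    return P
def direc(P,axis):
    r=np.linalg.norm(P-axis,axis=1); Q=P[(r>.035)&(r<.12)]
    d=Q.mean(0); vx,vy,x0,y0=cv2.fitLine(Q.astype(np.float32),cv2.DIST_HUBER,0,1e-5,1e-5).ravel()
    a=np.arctan2(vy,vx)
    if (Q.mean(0)-axis)@[vx,vy]<0: a+=np.pi
    n=np.array([-np.sin(a),np.cos(a)])
    return np.degrees(a), len(Q), r.max(), n@(np.array([x0,y0])-axis)*1000, Q.mean(0)
E
python3 - <<'E'
from ptr import *
i=eyes.camera_info('wrist');im=snap('wrist','w15')
ax=np.array([.4938,-.0085])
for z in (.02,.03,.04): print(z,direc(pointer(im,i,z),ax))
s=arm.observe();print(s['tool_pos'])
to([.4937,-.0085,.1527],123.05)
# also earlier: reconstruct wrist info for w13 from tool pose
R=np.array(s['orientation']);p=s['tool_pos'];Rc=i['R']@R; tc=i['R']@p+i['t']
y=np.radians(78.05);R0=np.array([[np.cos(y),np.sin(y),0],[np.sin(y),-np.cos(y),0],[0,0,-1]])
p0=np.array([.494,-.0087,.1541]);j=dict(i);j['R']=Rc@R0.T;j['t']=tc-j['R']@p0
im0=cv2.imread('pics/w13.png')
for z in (.02,.03,.04): print('zero',z,direc(pointer(im0,j,z),ax))
print('pin dir',np.degrees(np.arctan2(.2472+.0085,.5477-.4937)))
E
```

```text
0.02 (np.float32(74.90581), 741, np.float64(0.11020110987400006), np.float64(-0.7847005337183014), array([0.5145, 0.0652]))
0.03 (np.float32(74.89003), 745, np.float64(0.10778650688937362), np.float64(1.0312605301486655), array([0.5124, 0.0643]))
0.04 (np.float32(74.876686), 746, np.float64(0.10540287679378652), np.float64(2.8427300423240034), array([0.5103, 0.0636]))
[ 0.494  -0.0085  0.1526]
clock 16.15 tcp [ 0.494  -0.0085  0.1526] yaw 121.51833861644286 tilt(ax,ay) [0.0009 0.0009 0.    ] gap 0.011242430850568476 F [-0.2626 -0.5805  0.5208] q [ 0.4946  0.4703 -0.7649  1.9477  0.418   0.8856  0.0633]
shift tool mm [ 0.1076 -0.2352 -0.0556]
az total -0.02673253416872401
zero 0.02 (np.float32(-12.074316), 505, np.float64(0.10868677693951456), np.float64(-1.2668360061137498), array([ 0.5674, -0.0255]))
zero 0.03 (np.float32(-12.077784), 499, np.float64(0.10468108506027006), np.float64(1.1466872228002756), array([ 0.5656, -0.0227]))
zero 0.04 (np.float32(-12.125371), 489, np.float64(0.10073286153908727), np.float64(3.6228328792213103), array([ 0.5641, -0.0199]))
pin dir 78.0752095933191
```

```bash
python3 -m handwheel '[{"tx":0,"ty":0,"tz":0,"ax":0,"ay":0,"az":-0.028,"claw":1},{"tx":0,"ty":0,"tz":0,"ax":0,"ay":0,"az":0,"claw":1},{"tx":0,"ty":0,"tz":0,"ax":0,"ay":0,"az":0,"claw":1},{"tx":0,"ty":0,"tz":0,"ax":0,"ay":0,"az":0,"claw":1}]' 60 >/dev/null; python3 - <<'E'
from ptr import *
to([.4937,-.0085,.1527],123.05)
i=eyes.camera_info('wrist');im=snap('wrist','w16')
print(direc(pointer(im,i,.025),np.array([.4938,-.0085])))
# independent: pin position from top & scene, now unobstructed
t=snap('top','t16');s=snap('scene','s16')
print(blobs(t[150:200,215:255],(3,120,100),(18,255,255),2),blobs(s[150:200,385:405],(3,150,100),(18,255,255)))
E
```

```text
clock 16.55 tcp [ 0.494  -0.0085  0.1527] yaw 123.19449271947047 tilt(ax,ay) [ 0.0008  0.0011 -0.    ] gap 0.011138470992410372 F [ 0.1905  0.2177 -0.5095] q [ 0.4996  0.4723 -0.7733  1.9476  0.4231  0.8878  0.0869]
shift tool mm [ 0.1176 -0.247  -0.0453]
az total 0.0025218736999201015
(np.float32(78.27531), 754, np.float64(0.10868593260900736), np.float64(0.20366896009275468), array([0.5091, 0.066 ]))
[([14.6, 24.2], [11, 20, 9, 10, 39])] [([15.1, 6.8], [11, 2, 9, 9, 54]), ([11.9, 20.4], [10, 18, 5, 6, 29])]
```

```bash
python3 -m handwheel '[{"tx":0,"ty":0,"tz":0,"ax":0,"ay":0,"az":0.002,"claw":1},{"tx":0,"ty":0,"tz":0,"ax":0,"ay":0,"az":0,"claw":1},{"tx":0,"ty":0,"tz":0,"ax":0,"ay":0,"az":0,"claw":1},{"tx":0,"ty":0,"tz":0,"ax":0,"ay":0,"az":0,"claw":1},{"tx":0,"ty":0,"tz":0,"ax":0,"ay":0,"az":0,"claw":1}]' 60 >/dev/null; python3 - <<'E'
from ptr import *
to([.4937,-.0085,.1527],123.06)
i=eyes.camera_info('wrist');im=snap('wrist','w17')
print(direc(pointer(im,i,.025),np.array([.4938,-.0085])))
for z in (.1,.14): print(z,proj('scene',[.5477,.2472,z]),proj('top',[.5477,.2472,z]))
s=cv2.imread('pics/s16.png');t=cv2.imread('pics/t16.png')
a=cv2.resize(s[140:240,300:440],None,fx=5.5,fy=5.5,interpolation=cv2.INTER_CUBIC); cv2.imwrite('pics/s16c.png',a)
E
```

```text
clock 17.2 tcp [ 0.494  -0.0085  0.1526] yaw 123.06264168055938 tilt(ax,ay) [0.0008 0.0011 0.    ] gap 0.01122376007205764 F [ 0.3701 -0.6664 -0.106 ] q [ 0.4992  0.4722 -0.7726  1.9477  0.4228  0.8876  0.085 ]
shift tool mm [ 0.1179 -0.2477 -0.0692]
az total 4.610602354707692e-05
(np.float32(77.95133), 734, np.float64(0.10868056091768186), np.float64(0.24534917156977418), array([0.5094, 0.0658]))
0.1 [397.2464 169.0975] [231.1175 175.549 ]
0.14 [398.6041 156.9867] [228.6353 172.9194]
```

View pics/s16c.png

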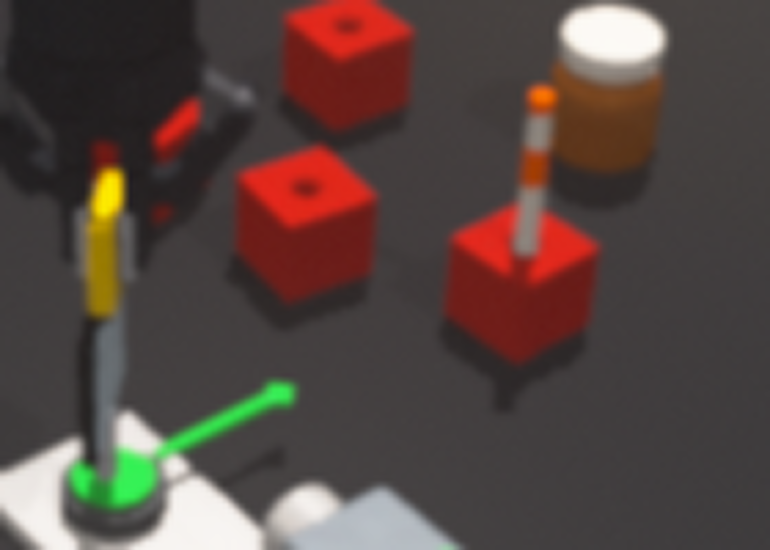

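```bash
python3 -c "
from rig import job; print(job.finish_job())"
```

```text
the job is handed in; nothing more can be done
None
```

I stood the orange-banded pin in the red socket farthest from the robot (about 0.60 m from the base) and let go of it. I then gripped the mirror handle, turned it about 45° counter-clockwise, and handed the job in at about 17 s with the handle still held.

Last checks:
- **Pin:** it is upright and fully down. The scene camera saw its top and band about 1 px from where a fully seated pin should show.
- **Mirror aim:** the green pointer read 77.95° and the pin lies at 78.07° from the mirror axis. That 0.1° gap is within my measuring error of about 0.2°. I aimed by the pointer and geometry; there is no picture from the bench camera itself.
- **Forces:** every contact-force reading was below 3 N, and the handle grip was set to 60 N.
- **Other items:** I did not go near the bottle or jar or touch the other two pins, and they look unmoved in the later pictures.

Two readings disagreed slightly. The cameras put the socket's centre 1–3 mm apart, so I used the wrist and top views, and the pin went in without resistance. The fingers also read about 10.5 mm on the 12 mm pin, though it did not slip.

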